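# Slide the plaster cast on to the narrow scan pillar

## Task

Swing the stop bar of the scanning stand well open, to about a right angle, and then push the plaster cast that waits on the loading deck across the gap, until it stands centred and square on the narrow pillar, clear of the deck. The cast is fragile: push it gently along, without gripping or lifting it. Leave the bar open, and leave the jar and the small carton beside the stand where they are.

Things in the scene. Friction and masses are not known exactly. Their poses are not given: they have to be found in the camera images.
- stand: Low grey metal scanning stand fixed on the bench; base plate 225 x 150 mm, 10 mm high. Origin on the bench; its x axis (horizontal) is the way the cast travels, from deck to pillar; its y axis points to the hinge side of the stop bar; z up. The stand's centre line is y = 0.
- deck: The stand's loading deck, a flat level aluminium plate 45 mm above the bench, from x = -120 to +18 mm and y = -62 to +62 mm in the stand's frame. It has no side rims. Same origin and axes as the stand. The gap to the pillar is 20 mm.
- pillar: The stand's narrow pillar, aluminium top 34 mm (along the stand's x) by 44 mm, level with the deck. Origin: the centre of its top face, at stand x = +55 mm, y = 0, 45 mm above the bench. Axes as the stand's. Nothing holds the cast here: pushed too far it topples off.
- stop_bar (a joint): Angle (rad) of the stop bar, a steel bar 10 x 10 mm lying level 6 to 16 mm above the deck, hinged about an upright post. About 0: across the gap, in the cast's way. It grows as the free end swings in the stand's +x direction (counter-clockwise seen from above), away from the deck, up to a stop at 1.65. Light friction (about 0.04 N m): it stays where it is left. At 1.35 and more the bar is well clear of the cast's path.
- bar_hinge (a point): Point on the axis of the stop bar's hinge, 30 mm above the deck's level; at stand x = +28, y = +72 mm.
- bar_pin (a point): Point on the black upright pin (12 mm across) at the free end of the stop bar, 157 mm from the hinge axis, 30 mm above the deck's level. The pin reaches from 14 to 44 mm above the deck's level. Push it by its side.
- cast: Tan plaster jaw cast on the deck, about 75 g. Origin: centre of its underside. x points from the flat upright heel face (x = -25 mm, 60 mm wide) to the narrower front (x = +26, 36 mm wide), roughly to the pillar; z up. Sides: flat at y = +-33 mm from x = -25 to +2, then tapering. Push only its base, 16 mm high, not the teeth (to 31 mm). Mass centre about 2 mm behind the origin.
- jar: Bystander: small jar with a blue screw top, 37 mm across, 50 mm high, beside the stand. Origin: centre of its underside.
- carton: Bystander: small yellow carton 22 x 36 x 14 mm on the bench beside the stand. Origin: centre of its underside.
There are look-alikes about, which are no part of the job. Leave any blue or green look-alike of the cast alone.

How it is judged:
By the outcome, as a careful person would: the job done as asked, in the order asked, and still so for the second after the job is handed in, with the robot touching nothing.
It also fails if it takes over 72 s, if anything falls off the work surface, if the arm or the gripper's body presses on something with over 40 N, if the wrist force passes 120 N, or if a joint passes its speed limit or range.

## Robot

A 6-joint arm with a two-finger parallel gripper is mounted at the origin on a cart in front of the work surface, level with it; the furniture and walls round the work are solid. World frame = base frame: x ahead of the robot, y to its left, z up, the work surface at z = 0. Lengths are in m, angles in rad, forces in N, time in s.
With the tool pointing down it reaches from about 0.3 to 0.85 m from the base axis. Payload 5.4 kg.
Tool frame: the origin (TCP) lies at the very end of the fingers, on their centre line; the grasp point (between the pads) lies 19 mm behind it; z points along the fingers, y is the direction in which the jaws open and shut (so a half turn about z gives the same grasp; the last joint's range is limited). The gripper opens to 85 mm and grips with 20 to 120 N. Pads are 22 mm wide; open, the fingers measure 114 mm over their backs; the gripper's body (76 mm by 85 mm) begins 54 mm behind the grasp point. The pads swing forward as they close: fully open they stand 13 mm farther back than shut.
Start: joints at [1.027, 0.158, 1.597, -0, 1.386, -0.21], TCP at [0.188, 0.543, 0.231] pointing down, gripper open.
Joint ranges: [-2.91, 2.91], [-0.94, 2.29], [0.18, 2.7], [-1.29, 4.43], [0.17, 2.64], [-3, 3]. Speed limits (rad/s): [2.57, 2.57, 3.14, 3.14, 3.14, 3.14].

## Interface

Orientations are given as [roll, pitch, yaw] about the fixed x, y, z axes, in that order (R = Rz(yaw) Ry(pitch) Rx(roll)).
In Python, from rig import telemetry, capture, job gives the robot as it stands. The module is installed in compiled form; this text tells all that it offers.
- The arm moves only by the tool step_arm, never from a script. Its argument "plan" is a list of rows, each a list of 7 numbers: the shift along the tool's x, y, z in m, then the turn, a rotation vector about the tool's x, y, z in rad, then the finger opening in m, from 0 to 0.0854. A call has 1 to 8 rows; each row shifts and turns the commanded pose from where the row before left it, along the tool's axes as they then stand; what a row does not reach is not made up. A row lasts 1/12 s, in which the tool goes at most 41.7 mm and 7.16 degrees, less where a joint would pass 70% of its speed; a pose out of reach is approached as far as the arm can. A call with a gripper value outside its range is refused whole. The fingers move at their own pace and stop on an object; the grip force is fixed at half the most. Time passes only in rows, so rows that do not move let the fingers close. It gives the time, the measured TCP pose, the force and the opening at its end, in the units of the state.
- telemetry.sense(): the state, without advancing time (a new reading comes with each control period).
- capture(name): name is "side" or "top" or "wrist"; returns a dict with "image" (384x512x3 uint8, red, green, blue), "range_z" (384x512 float32, m along the optical axis (not along the pixel's ray), 0 where there is no reading), "mtx" (3x3 intrinsics, pixels), "D" ([k1, k2, p1, p2, k3] as OpenCV has them; the pictures are not rectified), "R" (3x3) and "t" (3): a world point X has camera coordinates R X + t. Camera axes: x right, y down, z forward; pixel columns grow to the right and rows downward; lengths in m; the calibration is good to about 2 mm. A picture is of the moment at which its call begins.
- job.close_job(): hands the job in, once; it reports no verdict.
The state is a dict: "clock": time; "qpos": joint angles; "qvel": joint speeds; "effort": joint torques, N m; "ee_pos": TCP position; "eef_rot": TCP orientation; "force": force on the tool from outside, world axes, zero at the start; "moment": the same for the moment, N m; "gripper_width": finger opening in m.
Only numpy, scipy, OpenCV 4.12 (cv2) and the standard library are available. Lean on these libraries where they do the work, as an engineer would, in place of code of your own. Each camera call takes 0.05 s, during which the arm holds its last target.

## Working session

There is one attempt and no reset: what is moved stays moved. The work goes in short steps, Python scripts to look and compute and a tool call to move; the robot and the scene stay as the last step left them, time stands still between calls to the robot, and variables do not carry over. Pictures are saved under pics/ and viewed, and the job is handed in when it is done.

Besides the shell and the picture viewer there is one more tool, called after ">>>" as a command line: name --pt "numbers of a row" for each row, then --argument value for the rest. step_arm: Moves the arm, as the interface text tells. Its arguments: {"type":"object","properties":{"plan":{"type":"array","items":{"type":"array","items":{"type":"number"}}}},"required":["plan"]}

```bash
mkdir -p pics; cat > h.py <<'E'
import numpy as np, cv2
from rig import telemetry, capture, job
def save(n,name):
    c=capture(n); cv2.imwrite(f'pics/{name}.png',c['image'][:,:,::-1]); np.savez(f'pics/{name}.npz',**c); return c
def load(name): return dict(np.load(f'pics/{name}.npz'))
def onplane(c,uv,z):
    p=cv2.undistortPoints(np.array(uv,float).reshape(-1,1,2),c['mtx'],c['D']).reshape(-1,2)
    d=np.c_[p,np.ones(len(p))]@c['R']; o=-c['R'].T@c['t']
    return o+d*((z-o[2])/d[:,2])[:,None]
def proj(c,X):
    r,_=cv2.Rodrigues(c['R']); return cv2.projectPoints(np.array(X,float).reshape(-1,3),r,c['t'],c['mtx'],c['D'])[0].reshape(-1,2)
def crop(name,x0,y0,x1,y1,s,out):
    im=cv2.imread(f'pics/{name}.png')[y0:y1,x0:x1]; cv2.imwrite(f'pics/{out}.png',cv2.resize(im,None,fx=s,fy=s,interpolation=cv2.INTER_CUBIC))
E
python3 - <<'E'
from h import *
print({k:np.round(v,3) for k,v in telemetry.sense().items()})
for n in ('top','side','wrist'):
    c=save(n,n+'0'); print(n,-c['R'].T@c['t'])
E
```

```text
{'clock': np.float64(0.0), 'qpos': array([ 1.027,  0.159,  1.598,  0.   ,  1.386, -0.21 ]), 'qvel': array([ 0.001,  0.   , -0.001, -0.   , -0.001,  0.001]), 'effort': array([-1.0000e-03, -3.9601e+01, -3.3143e+01, -0.0000e+00,  9.0000e-03,
       -0.0000e+00]), 'ee_pos': array([0.188, 0.543, 0.23 ]), 'eef_rot': array([-3.14 , -0.   ,  2.808]), 'force': array([0.118, 0.75 , 0.655]), 'moment': array([0.013, 0.067, 0.024]), 'gripper_width': np.float64(0.086)}
top [0.29787988 0.20823605 1.2535106 ]
side [ 0.04581249 -0.52285434  0.67953483]
wrist [0.11599327 0.56749257 0.37292998]
```

View pics/top0.png

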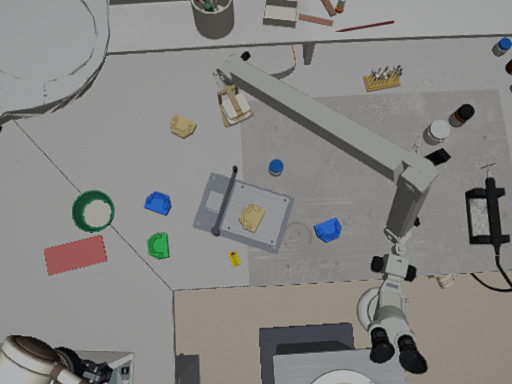

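View pics/side0.png

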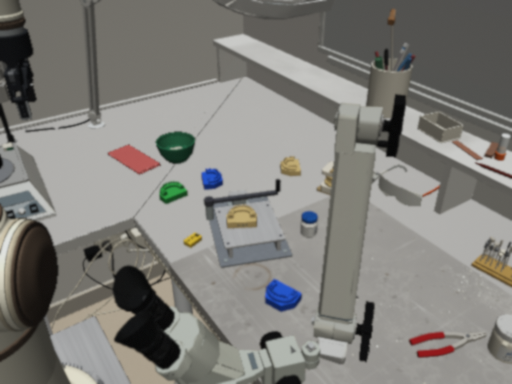

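View pics/wrist0.png

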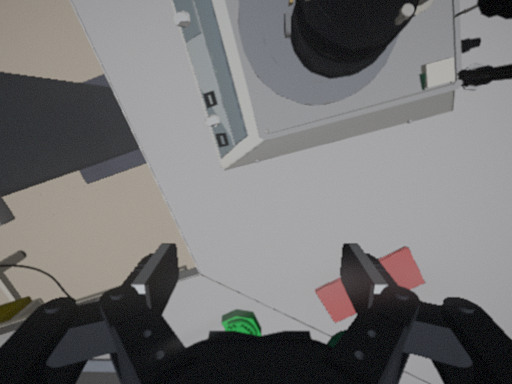

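```bash
python3 - <<'E'
from h import *
crop('top0',185,150,305,265,6,'top0c'); crop('side0',165,165,315,275,5,'side0c')
c=load('top0')
print(np.round(onplane(c,[(0,0),(511,0),(0,383),(511,383)],0),2).tolist())
z=c['range_z']
o=-c['R'].T@c['t']
for uv in [(230,65),(320,120),(400,160),(410,200),(395,265),(390,310),(276,167),(93,211),(250,215),(35,350),(110,365)]:
    p=cv2.undistortPoints(np.array([[uv]],float),c['mtx'],c['D'])[0,0]; X=c['R'].T@(np.array([p[0],p[1],1])*z[uv[1],uv[0]]-c['t']); print(uv,np.round(X,3))
E
```

```text
[[1.16, 0.87, 0.0], [1.08, -0.6, 0.0], [0.12, 0.83, 0.0], [0.04, -0.43, 0.0]]
(230, 65) [0.846 0.22  0.138]
(320, 120) [0.637 0.042 0.296]
(400, 160) [ 0.52  -0.079  0.393]
(410, 200) [ 0.453 -0.103  0.35 ]
(395, 265) [ 0.347 -0.142  0.078]
(390, 310) [ 0.247 -0.1    0.148]
(276, 167) [0.608 0.12  0.049]
(93, 211) [0.53 0.59 0.01]
(250, 215) [0.488 0.192 0.064]
(35, 350) [0.24  0.501 0.564]
(110, 365) [0.155 0.539 0.051]
```

View pics/top0c.png

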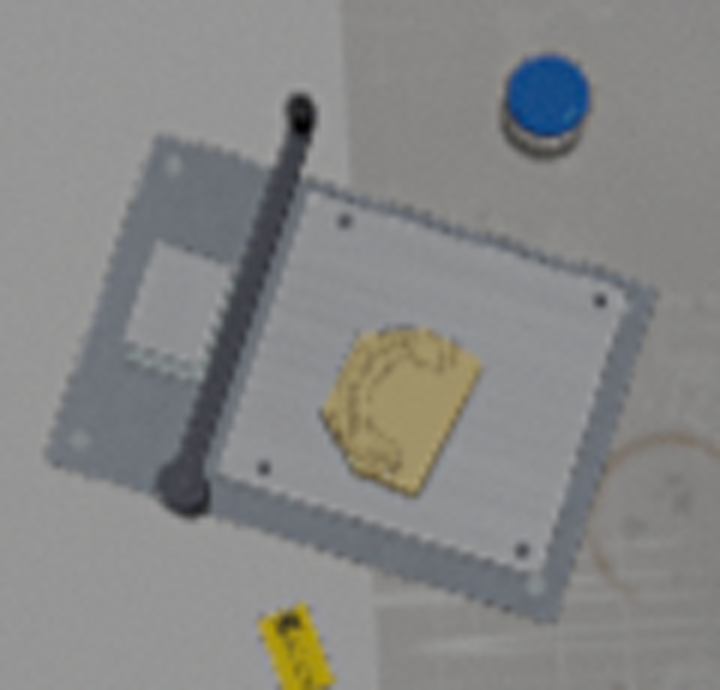

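View pics/side0c.png

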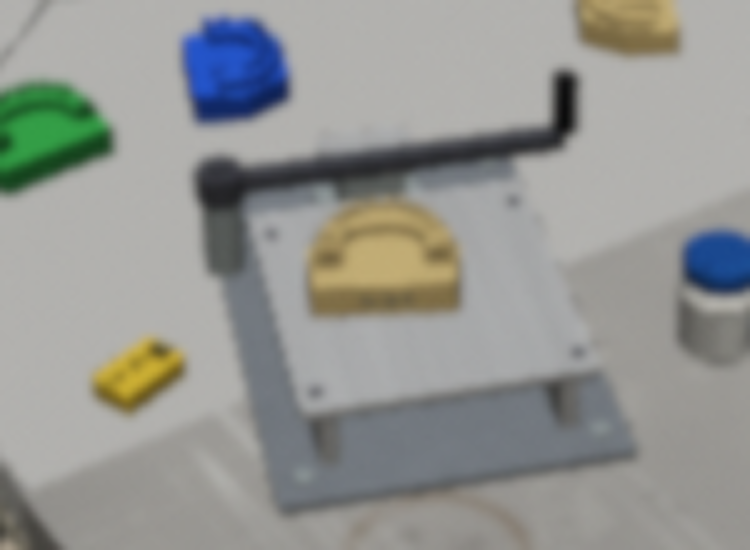

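```bash
cat >> h.py <<'E'
def rigid(A,B):  # 2D A->B
    A=np.array(A,float);B=np.array(B,float)[:,:2];a=A.mean(0);b=B.mean(0)
    H=(A-a).T@(B-b);th=np.arctan2(H[0,1]-H[1,0],H[0,0]+H[1,1]);R=np.array([[np.cos(th),-np.sin(th)],[np.sin(th),np.cos(th)]])
    t=b-R@a; return th,R,t,np.linalg.norm(A@R.T+t-B,axis=1)
def cp(x0,y0,s,uv): return (np.array(uv,float)+.5)/s-.5+[x0,y0]
E
python3 - <<'E'
from h import *
c=load('top0')
d=onplane(c,cp(185,150,6,[(305,182),(632,290),(545,568),(215,475)]),.045)
b=onplane(c,cp(185,150,6,[(155,137),(657,290),(553,622),(45,460)]),.01)
ld=[(.018,-.062),(-.12,-.062),(-.12,.062),(.018,.062)]
print(rigid(ld,d))
lb=[(.1125,-.075),(-.1125,-.075),(-.1125,.075),(.1125,.075)]
print(rigid(lb,b), b)
h=onplane(c,cp(185,150,6,[(185,480)]),.075)[0]; p=onplane(c,cp(185,150,6,[(299,103)]),.089)[0]
th,R,t,_=rigid(ld,d)
for n,q in (('hinge',h),('pin',p)): print(n,q,R.T@(q[:2]-t))
print(np.linalg.norm((h-p)[:2]))
k=onplane(c,cp(185,150,6,[(480,365),(412,497)]),.061)
print('heel',[R.T@(q[:2]-t) for q in k])
k=onplane(c,cp(185,150,6,[(322,410),(360,335),(480,365),(412,497)]),.061)
print(k,[R.T@(q[:2]-t) for q in k])
E
```

```text
(np.float64(1.2128472173581728), array([[ 0.35035407, -0.93661733],
       [ 0.93661733,  0.35035407]]), array([0.51461372, 0.2263078 ]), array([0.00289709, 0.00281749, 0.00183322, 0.00174257]))
(np.float64(1.20607483166529), array([[ 0.35668912, -0.93422314],
       [ 0.93422314,  0.35668912]]), array([0.50516448, 0.20808219]), array([0.00220412, 0.00109682, 0.00195231, 0.00196693])) [[0.61315477 0.28645615 0.01      ]
 [0.5342143  0.07687227 0.01      ]
 [0.39675187 0.13053202 0.01      ]
 [0.47653698 0.33846829 0.01      ]]
hinge [0.45605717 0.27644951 0.075     ] [0.02644807 0.07241244]
pin [0.60384585 0.22309363 0.089     ] [ 0.02825239 -0.08470245]
0.1571252485233075
heel [array([-0.07163722, -0.00888281]), array([-0.06114699,  0.05051878])]
[[0.48314943 0.22084502 0.061     ]
 [0.51292689 0.20383165 0.061     ]
 [0.49783513 0.15609901 0.061     ]
 [0.44587386 0.18673593 0.061     ]] [array([-0.01614018,  0.0275561 ]), array([-0.02164254, -0.00629469]), array([-0.07163722, -0.00888281]), array([-0.06114699,  0.05051878])]
```

>>> step_arm --pt "-0.0348 -0.0209 0 0 0 0 0" --pt "-0.0348 -0.0209 0 0 0 0 0" --pt "-0.0348 -0.0209 0 0 0 0 0" --pt "-0.0348 -0.0209 0 0 0 0 0" --pt "-0.0348 -0.0209 0 0 0 0 0" --pt "-0.0348 -0.0209 0 0 0 0 0" --pt "-0.0348 -0.0209 0 0 0 0 0" --pt "-0.0348 -0.0209 0 0 0 0 0"

```text
clock: 0.82
ee_pos: [0.3974, 0.2923, 0.2312]
eef_rot: [3.142, -0.0, 2.808]
force: [2.0, 0.2, -0.0]
gripper_width: 0.0001
```

>>> step_arm --pt "-0.0348 -0.0209 0 0 0 0 0" --pt "-0.0348 -0.0209 0 0 0 0 0" --pt "-0.0348 -0.0209 0 0 0 0 0" --pt "-0.0348 -0.0209 0 0 0 0 0" --pt "0 0 0 0 0 0.123 0" --pt "0 0 0 0 0 0.123 0" --pt "0 0 0 0 0 0.123 0" --pt "0 0 0 0 0 0.123 0"

```text
clock: 1.48
ee_pos: [0.5007, 0.169, 0.2309]
eef_rot: [-3.141, -0.001, 2.309]
force: [0.6, -0.1, -0.4]
gripper_width: -0.0002
```

>>> step_arm --pt "0 0 0 0 0 0.123 0" --pt "0 0 0 0 0 0.123 0" --pt "0 0 0 0 0 0.123 0" --pt "0 0 0 0 0 0.123 0" --pt "0 0 0 0 0 0.123 0" --pt "0 0 0 0 0 0.123 0" --pt "0 0 0 0 0 0.123 0" --pt "0 0 0 0 0 0.123 0"

```text
clock: 2.15
ee_pos: [0.5005, 0.1694, 0.2309]
eef_rot: [-3.141, 0.0, 1.326]
force: [-0.1, -0.3, -0.9]
gripper_width: 0.0
```

>>> step_arm --pt "0 0 0 0 0 0.122 0" --pt "0 0 0 0 0 0 0"

```text
clock: 2.32
ee_pos: [0.5005, 0.1694, 0.231]
eef_rot: [-3.141, 0.0, 1.207]
force: [0.2, 0.2, 0.1]
gripper_width: -0.0
```

```bash
python3 - <<'E'
from h import *
c=save('wrist','w1')
im=cv2.imread('pics/w1.png'); cv2.imwrite('pics/w1b.png',cv2.resize(im,None,fx=1.5,fy=1.5,interpolation=cv2.INTER_CUBIC))
E
```

```text
(no output)
```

View pics/w1b.png

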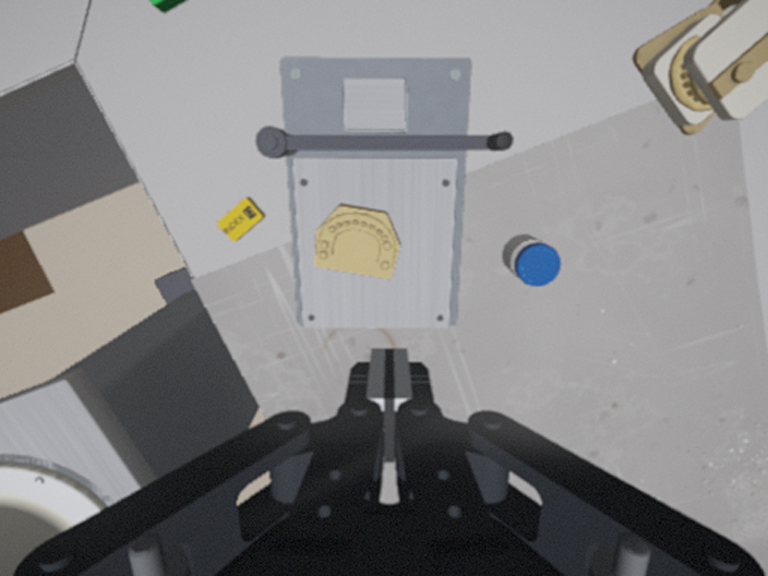

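```bash
python3 - <<'E'
from h import *
crop('w1',165,30,350,225,4,'w1c')
E
```

```text
(no output)
```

View pics/w1c.png

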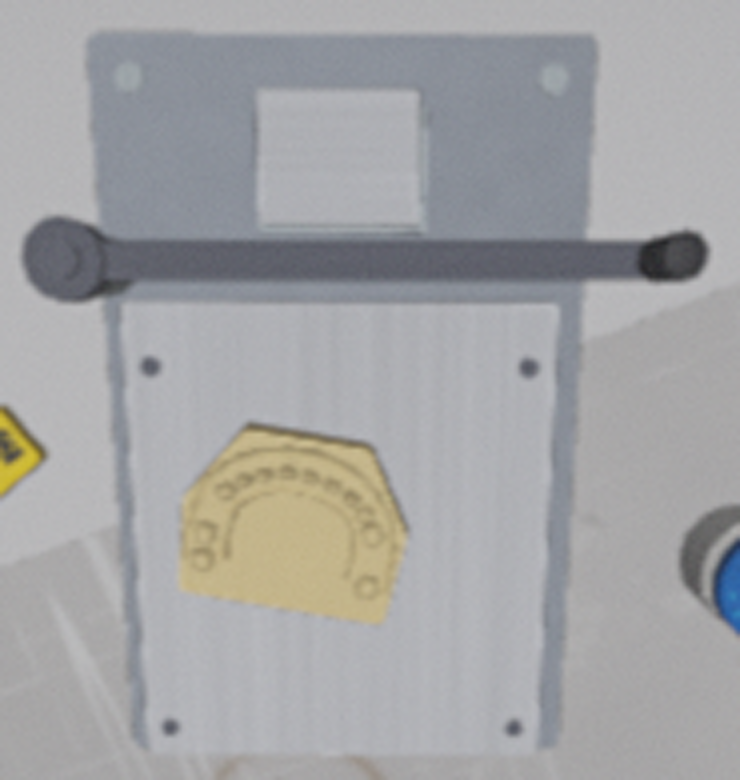

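```bash
python3 - <<'E'
from h import *
c=load('w1')
f=lambda uv,z: onplane(c,cp(165,30,4,uv),z)
ld=[(.018,.062),(.018,-.062),(-.12,-.062),(-.12,.062),(.072,.022),(.072,-.022),(.038,-.022),(.038,.022)]
d=f([(121,303),(561,303),(548,750),(146,748),(257,89),(418,90),(418,226),(259,225)],.045)
th,R,t,e=rigid(ld,d); print(th,t,e*1e3)
S=lambda X:((X[:,:2]-t)@R)*1e3
print(S(d).round(1))
print('hinge',S(f([(63,258)],.075)),'pin',S(f([(688,255)],.089)))
k=f([(182,497),(408,533),(248,424),(372,445)],.061)
tc,Rc,tt,e=rigid([(.002,.033),(.002,-.033),(.026,.018),(.026,-.018)],k)
print('cast world',tc,tt,e*1e3,'stand yaw deg',np.degrees(tc-th),S(np.array([tt])))
hk=f([(180,590),(385,624)],.061); print('heel corners in cast',(hk[:,:2]-tt)@Rc*1e3)
E
```

```text
1.2097792487842116 [0.51216335 0.22917327] [0.83530149 1.09625429 2.75229716 3.29680472 0.90823479 1.31737007
 0.89731991 0.44675222]
[[  17.3   61.6]
 [  16.9  -61.9]
 [-118.1  -64. ]
 [-117.    63.4]
 [  71.2   21.5]
 [  70.9  -21.3]
 [  37.2  -21.6]
 [  37.6   22.2]]
hinge [[27.91330972 68.83094874]] pin [[ 27.56292186 -84.89632366]]
cast world 1.0394564247360516 [0.48494231 0.19398819] [0.51785478 1.40895122 1.19674298 0.61185595] stand yaw deg -9.758778972708892 [[-42.53216506  13.03803012]]
heel corners in cast [[-24.53385025  30.07207878]
 [-24.72123685 -29.92452764]]
```

>>> step_arm --pt "0.0185 0.024 0 0 0 0 0" --pt "0.0185 0.024 0 0 0 0 0" --pt "0.018 0.024 0 0 0 0 0" --pt "0 0 0.04 0 0 0 0" --pt "0 0 0.04 0 0 0 0" --pt "0 0 0.04 0 0 0 0" --pt "0 0 0.03 0 0 0 0" --pt "0 0 0.013 0 0 0 0"

```text
clock: 3.03
ee_pos: [0.5837, 0.195, 0.0625]
eef_rot: [-3.133, 0.004, 1.213]
force: [-0.7, 0.1, -1.1]
gripper_width: 0.0003
```

```bash
python3 - <<'E'
from h import *
c=save('wrist','w2')
crop('w2',130,60,400,290,2.8,'w2c')
E
```

```text
(no output)
```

View pics/w2c.png

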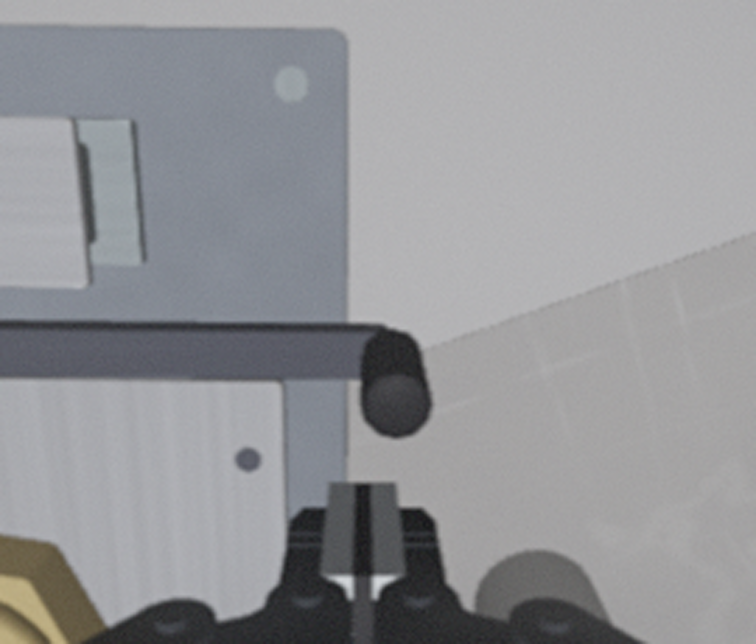

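>>> step_arm --pt "0.008 0.0025 -0.003 0 0 0 0" --pt "0.008 0.0025 0 0 0 0 0" --pt "0.0125 0.0009 0 0 0 -0.08 0" --pt "0.0125 0.0009 0 0 0 -0.08 0" --pt "0.0125 0.0009 0 0 0 -0.08 0" --pt "0.0125 0.0009 0 0 0 -0.08 0" --pt "0.0125 0.0009 0 0 0 -0.08 0" --pt "0 0 0 0 0 0 0"

```text
clock: 3.75
ee_pos: [0.6175, 0.2719, 0.0753]
eef_rot: [3.135, -0.002, 1.615]
force: [0.3, 0.6, -0.5]
gripper_width: 0.0002
```

```bash
python3 - <<'E'
from h import *
s=telemetry.sense(); p=s['ee_pos'][:2]-[.5122,.2292]; th=1.21
R=np.array([[np.cos(th),-np.sin(th)],[np.sin(th),np.cos(th)]]); q=R.T@p*1e3; print(q,s['ee_pos'],s['eef_rot'],s['qpos'],s['force'])
r=q-[28,72]; print(np.hypot(*r),np.arctan2(r[0],-r[1]))
c=save('wrist','w3'); crop('w3',130,60,400,290,2.8,'w3c')
E
```

```text
[ 77.13215611 -83.41433976] [0.61747294 0.2719192  0.07533384] [ 3.13450686e+00 -2.25089275e-03  1.61463108e+00] [2.35766859e-01 5.51268864e-01 1.41901277e+00 9.34116128e-04
 1.16392613e+00 1.91573582e-01] [ 0.30457686  0.60852854 -0.45654777]
162.99566180302745 0.30619446043463405
```

View pics/w3c.png

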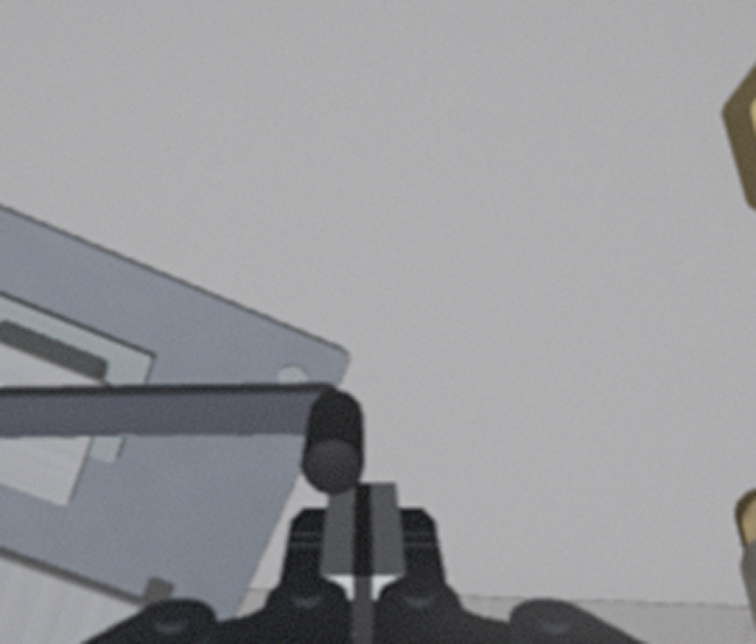

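>>> step_arm --pt "0.0125 -0.002 0.002 0 0 -0.08 0" --pt "0.0125 -0.002 0.002 0 0 -0.08 0" --pt "0.0125 -0.001 0 0 0 -0.08 0" --pt "0.0125 0.0006 0 0 0 -0.08 0" --pt "0.0125 0.0006 0 0 0 -0.08 0" --pt "0.0125 0.0006 0 0 0 -0.08 0" --pt "0.0125 0.0006 0 0 0 -0.08 0" --pt "0 0 0 0 0 0 0"

```text
clock: 4.47
ee_pos: [0.5884, 0.3539, 0.0692]
eef_rot: [3.139, 0.0, 2.172]
force: [0.8, 0.5, 0.4]
gripper_width: 0.0
```

```bash
cat >> h.py <<'E'
def tcp():
    s=telemetry.sense(); p=s['ee_pos'][:2]-[.5122,.2292]; th=1.21
    R=np.array([[np.cos(th),-np.sin(th)],[np.sin(th),np.cos(th)]]); q=R.T@p*1e3
    print('stand',q.round(1),'z',s['ee_pos'][2].round(4),'yaw-th',(s['eef_rot'][2]-th).round(3),'F',s['force'].round(1),'q',s['qpos'].round(2),s['clock'])
    r=q-[28,72]; print('r,phi',np.hypot(*r),np.arctan2(r[0],-r[1]))
E
python3 - <<'E'
from h import *
tcp()
c=save('wrist','w4'); crop('w4',130,60,400,290,2.8,'w4c')
E
```

```text
stand [143.6 -27.2] z 0.0692 yaw-th 0.962 F [0.8 0.5 0.4] q [ 0.37  0.59  1.38  0.    1.17 -0.24] 4.4667
r,phi 152.34499478481612 0.8615003197822695
```

View pics/w4c.png

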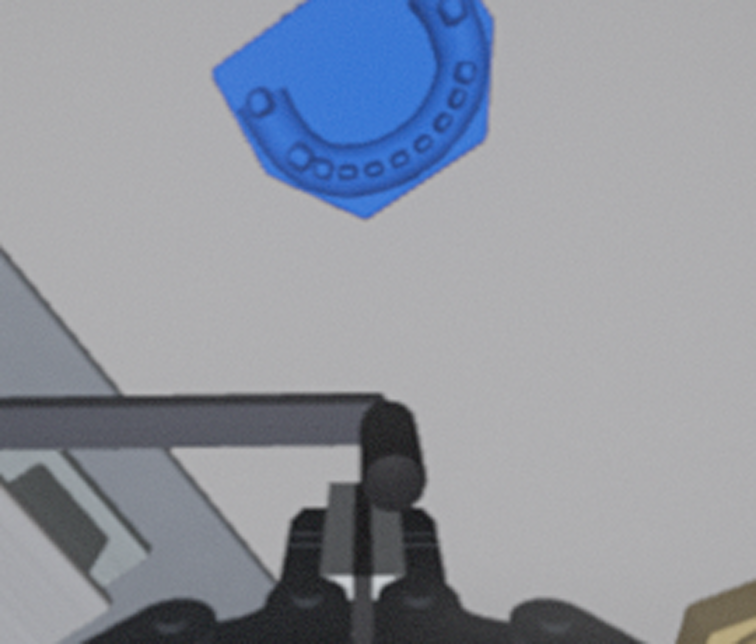

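>>> step_arm --pt "0.0125 0.002 0 0 0 -0.08 0" --pt "0.0125 0.002 0 0 0 -0.08 0" --pt "0.0125 0.0015 0 0 0 -0.08 0" --pt "0.0125 0.001 0 0 0 -0.08 0" --pt "0.0125 0.001 0 0 0 -0.08 0" --pt "0.0125 0.001 0 0 0 -0.08 0" --pt "0.012 0.001 0 0 0 -0.07 0" --pt "0 0 0 0 0 0 0"

```text
clock: 5.18
ee_pos: [0.5302, 0.4167, 0.068]
eef_rot: [3.141, -0.0, 2.719]
force: [0.6, -1.5, -0.3]
gripper_width: -0.0001
```

```bash
python3 - <<'E'
from h import *
tcp()
c=save('wrist','w5'); crop('w5',130,60,400,290,2.8,'w5c')
c=save('top','top5'); crop('top5',125,150,305,265,4,'top5c')
E
```

```text
stand [181.8  49.3] z 0.068 yaw-th 1.509 F [ 0.6 -1.5 -0.3] q [ 0.49  0.56  1.42  0.    1.16 -0.66] 5.1833
r,phi 155.4344791640229 1.4243555088016302
```

View pics/w5c.png

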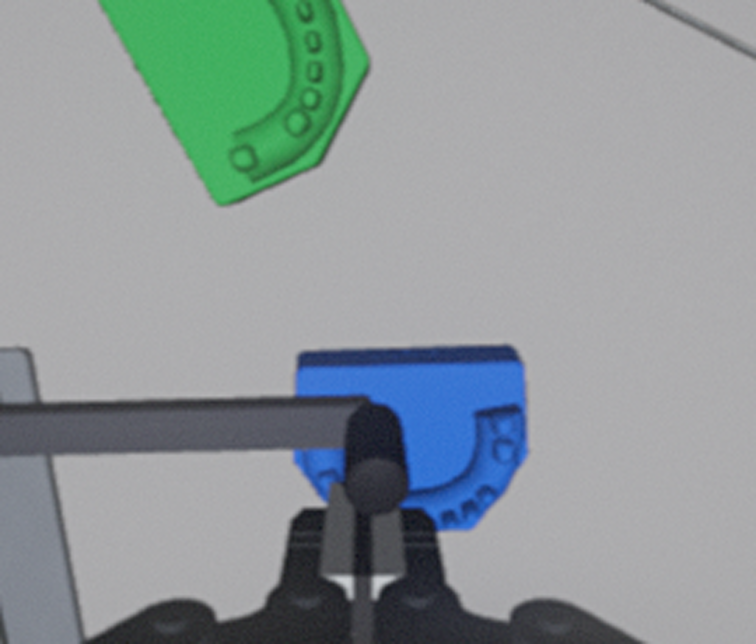

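View pics/top5c.png

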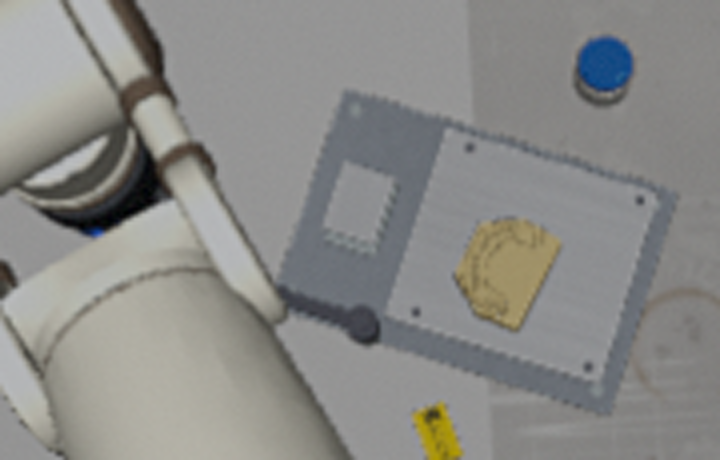

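>>> step_arm --pt "-0.02 0 0 0 0 0 0" --pt "0 0 -0.04 0 0 0 0" --pt "0 0 -0.04 0 0 0 0" --pt "0 0 -0.04 0 0 0 0" --pt "0 0 0 0 0 0.12 0" --pt "0 0 0 0 0 0.12 0" --pt "0 0 0 0 0 0.12 0" --pt "0 0 0 0 0 0.12 0"

```text
clock: 5.95
ee_pos: [0.5506, 0.4069, 0.1881]
eef_rot: [3.14, 0.001, 2.229]
force: [0.1, -0.6, -0.1]
gripper_width: 0.0001
```

>>> step_arm --pt "0 0 0 0 0 0.12 0.02" --pt "0 0 0 0 0 0.12 0.02" --pt "0 0 0 0 0 0.12 0.02" --pt "0 0 0 0 0 0.12 0.02" --pt "0 0 0 0 0 0.12 0.02" --pt "0 0 0 0 0 0.12 0.02" --pt "0 0 0 0 0 0.12 0.02" --pt "0 0 0 0 0 0.12 0.02"

```text
clock: 6.62
ee_pos: [0.5505, 0.4069, 0.1877]
eef_rot: [3.141, -0.0, 1.269]
force: [-0.3, -0.1, 0.8]
gripper_width: 0.0199
```

>>> step_arm --pt "0 0 0 0 0 0.12 0.02" --pt "0 0 0 0 0 0.12 0.02" --pt "-0.0379 0.0077 0 0 0 0 0.02" --pt "-0.0379 0.0077 0 0 0 0 0.02" --pt "-0.0379 0.0077 0 0 0 0 0.02" --pt "-0.0379 0.0077 0 0 0 0 0.02" --pt "-0.0379 0.0077 0 0 0 0 0.02" --pt "-0.0379 0.0077 0 0 0 0 0.02"

```text
clock: 7.28
ee_pos: [0.4738, 0.186, 0.1878]
eef_rot: [3.14, -0.0, 1.035]
force: [1.6, -0.6, 0.1]
gripper_width: 0.0203
```

>>> step_arm --pt "-0.0379 0.0077 0 0 0 0 0.02" --pt "0 0 0 0 0 0 0.02" --pt "0 0 0 0 0 0 0.02"

```text
clock: 7.53
ee_pos: [0.4617, 0.1496, 0.1878]
eef_rot: [3.14, -0.001, 1.033]
force: [0.1, 0.3, 0.0]
gripper_width: 0.0202
```

```bash
python3 - <<'E'
from h import *
tcp()
c=save('wrist','w6'); im=cv2.imread('pics/w6.png'); cv2.imwrite('pics/w6b.png',cv2.resize(im,None,fx=1.5,fy=1.5,interpolation=cv2.INTER_CUBIC))
E
```

```text
stand [-92.3  19.2] z 0.1878 yaw-th -0.177 F [0.1 0.3 0. ] q [ 0.06 -0.04  1.89 -0.    1.29  0.6 ] 7.5333
r,phi 131.35833061233893 -1.1568735248162534
```

View pics/w6b.png

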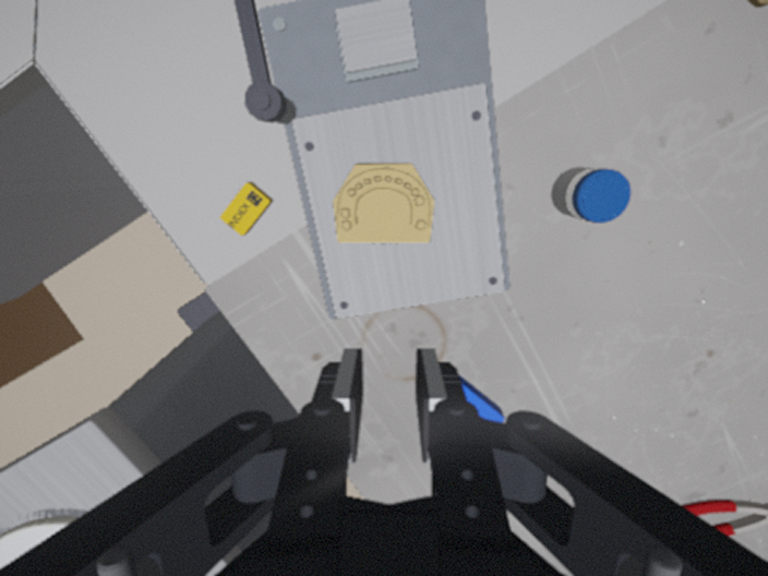

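>>> step_arm --pt "0 0 0.035 0 0 0 0.02" --pt "0 0 0.035 0 0 0 0.02" --pt "0 0 0.035 0 0 0 0.02" --pt "0 0 0.02 0 0 0 0.02" --pt "0 0 0.008 0 0 0 0.02" --pt "0 0 0.004 0 0 0 0.02" --pt "0 0 0 0 0 0 0.02" --pt "0 0 0 0 0 0 0.02"

```text
clock: 8.25
ee_pos: [0.4629, 0.1524, 0.0518]
eef_rot: [3.139, -0.002, 1.04]
force: [-0.3, -0.3, 0.2]
gripper_width: 0.02
```

```bash
python3 - <<'E'
from h import *
tcp()
c=save('wrist','w7'); im=cv2.imread('pics/w7.png'); cv2.imwrite('pics/w7b.png',cv2.resize(im,None,fx=1.5,fy=1.5,interpolation=cv2.INTER_CUBIC))
c=save('side','s7'); crop('s7',165,165,315,275,5,'s7c')
E
```

```text
stand [-89.3  19. ] z 0.0518 yaw-th -0.17 F [-0.3 -0.3  0.2] q [0.07 0.16 1.98 0.   0.99 0.6 ] 8.25
r,phi 128.67485520614864 -1.1463415521426867
```

View pics/w7b.png

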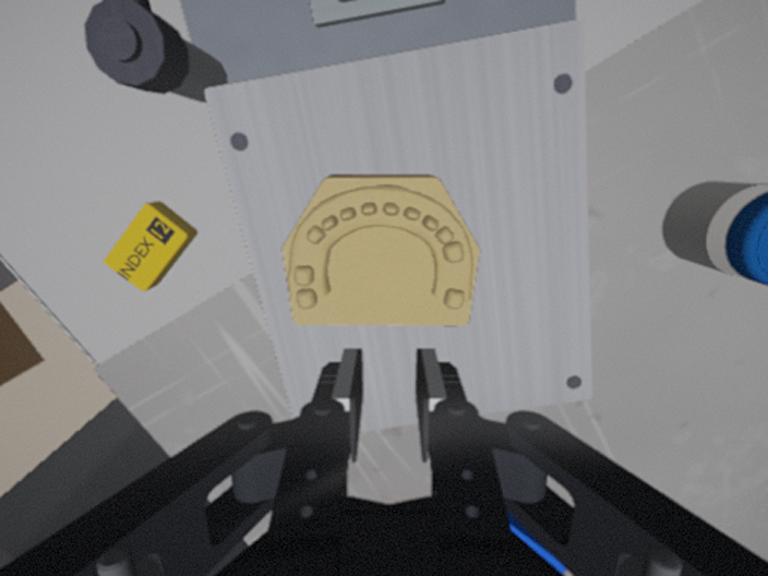

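View pics/s7c.png

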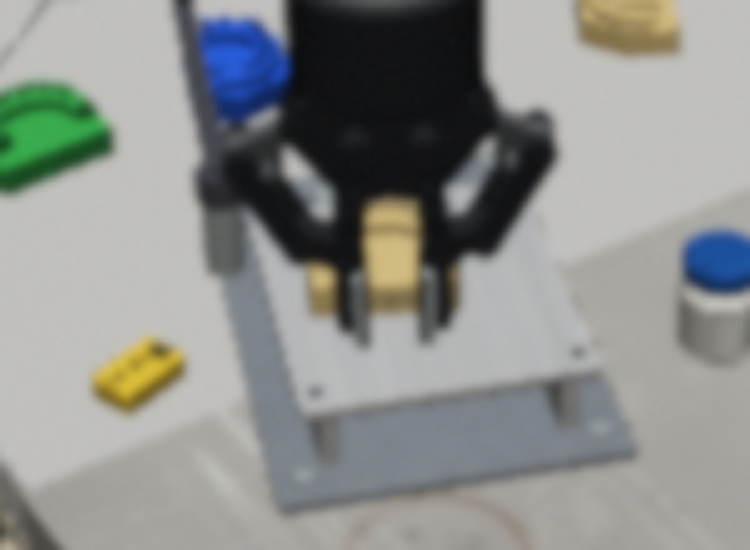

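>>> step_arm --pt "0.004 -0.001 0.0015 0 0 0 0.02" --pt "0.004 -0.001 0.001 0 0 0 0.02" --pt "0.002 0 0 0 0 0 0.02" --pt "0 0 0 0 0 0 0.02" --pt "0 0 0 0 0 0 0.02"

```text
clock: 8.77
ee_pos: [0.4647, 0.1618, 0.0479]
eef_rot: [3.141, -0.0, 1.04]
force: [0.0, -0.5, 0.9]
gripper_width: 0.02
```

```bash
python3 - <<'E'
from h import *
tcp()
c=save('wrist','w8'); im=cv2.imread('pics/w8.png')[0:300,100:420]; cv2.imwrite('pics/w8b.png',cv2.resize(im,None,fx=2.5,fy=2,interpolation=cv2.INTER_CUBIC)[:600])
crop('w8',130,0,390,260,2.3,'w8b')
E
```

```text
stand [-79.8  20.7] z 0.0479 yaw-th -0.17 F [ 0.  -0.5  0.9] q [ 0.09  0.18  1.97 -0.    0.99  0.62] 8.7667
r,phi 119.39569041122274 -1.1263935396709936
```

View pics/w8b.png

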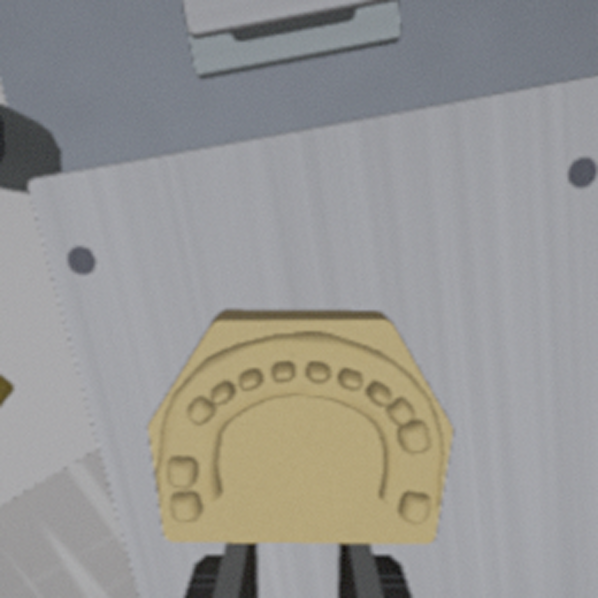

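>>> step_arm --pt "0.003 0 -0.001 0 0 0 0.02" --pt "0.0043 -0.0014 0 0 0 0.043 0.02" --pt "0.0043 -0.0014 0 0 0 0.043 0.02" --pt "0.0043 -0.0014 0 0 0 0.043 0.02" --pt "0.004 0 0 0 0 0 0.02" --pt "0.004 0 0 0 0 0 0.02" --pt "0 0 0 0 0 0 0.02"

```text
clock: 9.4
ee_pos: [0.4751, 0.1841, 0.049]
eef_rot: [3.141, -0.001, 0.912]
force: [0.2, -0.2, 0.2]
gripper_width: 0.0202
```

```bash
cat > m.py <<'E'
from h import *
import sys
n=sys.argv[1]
tcp(); c=save('wrist',n); crop(n,130,0,390,260,2.3,n+'b')
E
python3 m.py w9
```

```text
stand [-55.3  18.8] z 0.049 yaw-th -0.298 F [ 0.2 -0.2  0.2] q [0.13 0.22 1.92 0.   1.   0.79] 9.4
r,phi 98.81208013012755 -1.0021062840787662
```

View pics/w9b.png

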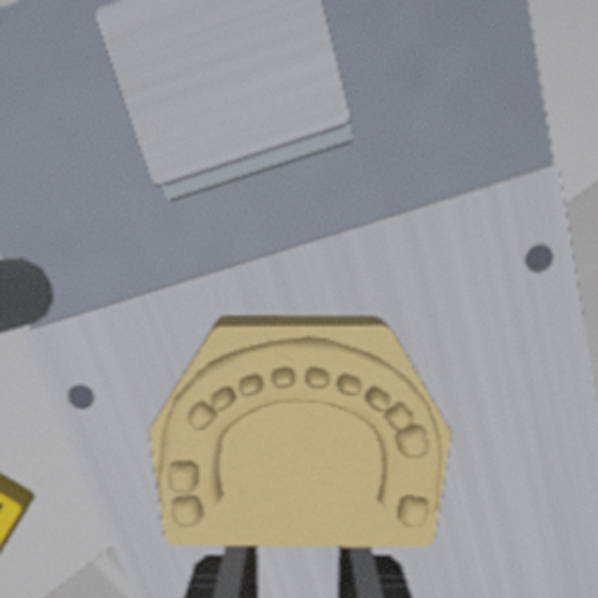

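```bash
cat > fit.py <<'E'
from h import *
def cast(c,uv_front,uv_heel,x0=130,y0=0,s=2.3):
    k=onplane(c,cp(x0,y0,s,uv_front+uv_heel),.061)
    return rigid([(.026,.018),(.026,-.018),(-.025,.030),(-.025,-.030)],k)
def pts(c,uv,z,x0=130,y0=0,s=2.3): return onplane(c,cp(x0,y0,s,uv),z)
E
python3 - <<'E'
from fit import *
c=load('w9')
tc,Rc,tt,e=cast(c,[(219,326),(388,326)],[(166,547),(435,546)]); print('cast',tc,tt,e*1e3)
th0,R0,o=1.21,None,np.array([.5122,.2292])
R=np.array([[np.cos(th0),-np.sin(th0)],[np.sin(th0),np.cos(th0)]])
print('cast stand',R.T@(tt-o)*1e3,tc-th0)
P=pts(c,[(155,183),(350,121),(97,8)],.045); print('pillar',((P[:,:2]-o)@R*1e3).round(1))
print('deck',((pts(c,[(40,327),(552,165)],.045)[:,:2]-o)@R*1e3).round(1))
y=.912; T=np.array([.4751,.1841]); d=tt-T; print('cast in tool: fwd',d@[np.cos(y),np.sin(y)]*1e3,'left',d@[-np.sin(y),np.cos(y)]*1e3)
E
```

```text
cast 0.9077382689664921 [0.49758148 0.21147272] [1.59534881 1.26521601 0.86096503 1.2888345 ]
cast stand [-21.74655145   7.41925008] -0.30226173103350784
pillar [[ 38.1  21.6]
 [ 37.4 -21.1]
 [ 71.1  21.1]]
deck [[ 17.4  57.2]
 [ 16.8 -59.4]]
cast in tool: fwd 35.406804081638064 left -1.0201360976253473
```

>>> step_arm --pt "0.005 0 0 0 0 0 0.02" --pt "0.005 0 0 0 0 0 0.02" --pt "0.0043 0.0014 0 0 0 -0.043 0.02" --pt "0.0043 0.0014 0 0 0 -0.043 0.02" --pt "0.0043 0.0014 0 0 0 -0.043 0.02" --pt "0.0043 0.0014 0 0 0 -0.043 0.02" --pt "0 0 0 0 0 0 0.02"

```text
clock: 10.03
ee_pos: [0.4958, 0.2032, 0.049]
eef_rot: [3.141, -0.001, 1.084]
force: [0.1, -0.3, 0.5]
gripper_width: 0.0198
```

```bash
python3 m.py w10
```

```text
stand [-30.1   6.2] z 0.049 yaw-th -0.126 F [ 0.1 -0.3  0.5] q [0.16 0.28 1.85 0.   1.01 0.65] 10.0333
r,phi 87.77079376643528 -0.7231768564433594
```

View pics/w10b.png

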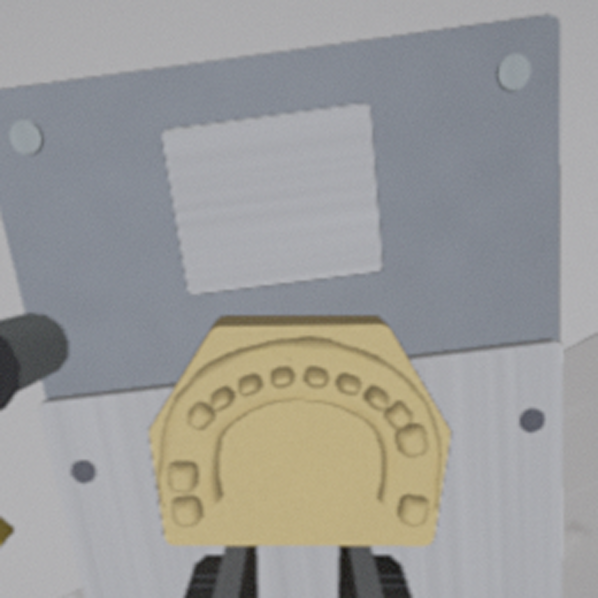

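>>> step_arm --pt "0.0042 0.0014 0 0 0 -0.042 0.02" --pt "0.0042 0.0014 0 0 0 -0.042 0.02" --pt "0.0042 0.0014 0 0 0 -0.042 0.02" --pt "0.004 0 0 0 0 0 0.02" --pt "0.004 0 0 0 0 0 0.02" --pt "0.004 0 0 0 0 0 0.02" --pt "0 0 0 0 0 0 0.02"

```text
clock: 10.67
ee_pos: [0.5085, 0.2241, 0.0489]
eef_rot: [3.141, -0.0, 1.208]
force: [1.3, -0.1, 0.8]
gripper_width: 0.02
```

```bash
python3 m.py w11
```

```text
stand [-6.1  1.6] z 0.0489 yaw-th -0.002 F [ 1.3 -0.1  0.8] q [0.2  0.32 1.79 0.   1.03 0.56] 10.6667
r,phi 78.1892017747132 -0.4508975676664261
```

View pics/w11b.png

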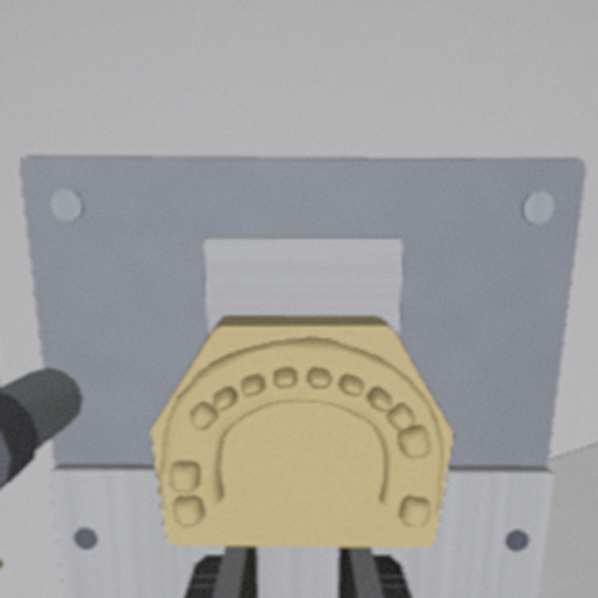

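```bash
python3 - <<'E'
from fit import *
c=load('w11'); o=np.array([.5122,.2292]);th=1.21
R=np.array([[np.cos(th),-np.sin(th)],[np.sin(th),np.cos(th)]])
S=lambda X:((X[:,:2]-o)@R*1e3).round(1).tolist()
print('pillar far',S(pts(c,[(205,239),(402,239)],.045)),'front bottom',S(pts(c,[(220,317),(386,317)],.045)),'deck',S(pts(c,[(55,467),(550,469)],.045)))
tc,Rc,tt,e=cast(c,[(219,326),(388,326)],[(166,547),(435,546)]); print('cast',tc-th,S(tt[None]),e*1e3)
E
```

```text
pillar far [[71.1, 21.6], [71.0, -21.2]] front bottom [[54.4, 19.0], [54.3, -18.4]] deck [[18.8, 60.1], [18.0, -59.4]]
cast -0.006085024639887804 [[29.3, 0.7]] [1.61710569 1.28821573 0.87036252 1.3049315 ]
```

>>> step_arm --pt "0.003 0 0 0 0 0 0.02" --pt "0.003 0 0 0 0 0 0.02" --pt "0.003 0 0 0 0 0 0.02" --pt "0.003 0 0 0 0 0 0.02" --pt "0.003 0 0 0 0 0 0.02" --pt "0.003 0 0 0 0 0 0.02" --pt "0.002 0 0 0 0 0 0.02" --pt "0 0 0 0 0 0 0.02"

```text
clock: 11.38
ee_pos: [0.5157, 0.2426, 0.0489]
eef_rot: [3.141, -0.0, 1.209]
force: [-0.2, -0.1, 0.4]
gripper_width: 0.0201
```

```bash
python3 m.py w12; python3 -c "
from h import *
save('side','s12'); crop('s12',165,165,315,275,5,'s12c')"
```

```text
stand [13.7  1.5] z 0.0489 yaw-th -0.001 F [-0.2 -0.1  0.4] q [0.23 0.36 1.75 0.   1.04 0.59] 11.3833
r,phi 71.93681876509696 -0.19968047020827748
```

View pics/w12b.png

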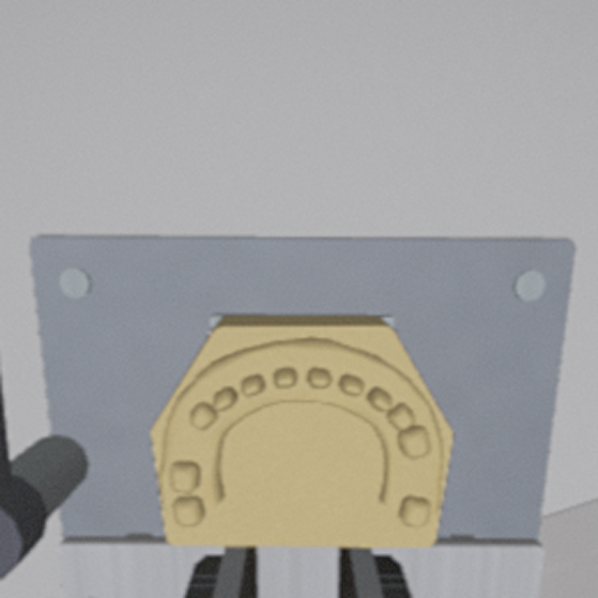

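View pics/s12c.png

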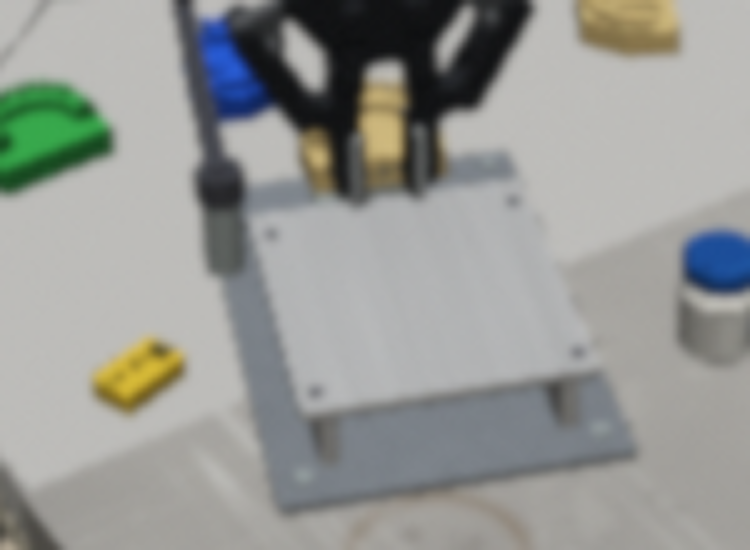

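```bash
python3 - <<'E'
from h import *
crop('w12',205,120,325,200,6,'w12z'); crop('w11',205,90,325,170,6,'w11z')
for n in ('w11','w12'):
    c=load(n); o=np.array([.5122,.2292]);th=1.21
    R=np.array([[np.cos(th),-np.sin(th)],[np.sin(th),np.cos(th)]])
    X=lambda s,z:np.r_[o+R@np.array(s)/1e3,z]
    print(n,'pillar far corners',proj(c,[X((72,22),.045),X((72,-22),.045),X((18,62),.045),X((18,-62),.045)]).round(1).tolist(), -c['R'].T@c['t'])
E
```

```text
w11 pillar far corners [[218.0, 101.7], [306.2, 101.5], [150.4, 204.1], [373.5, 203.7]] [0.53522299 0.29481508 0.19139483]
w12 pillar far corners [[219.6, 141.9], [304.2, 141.8], [154.2, 236.5], [369.2, 236.2]] [0.54229035 0.31335405 0.1913738 ]
```

View pics/w12z.png

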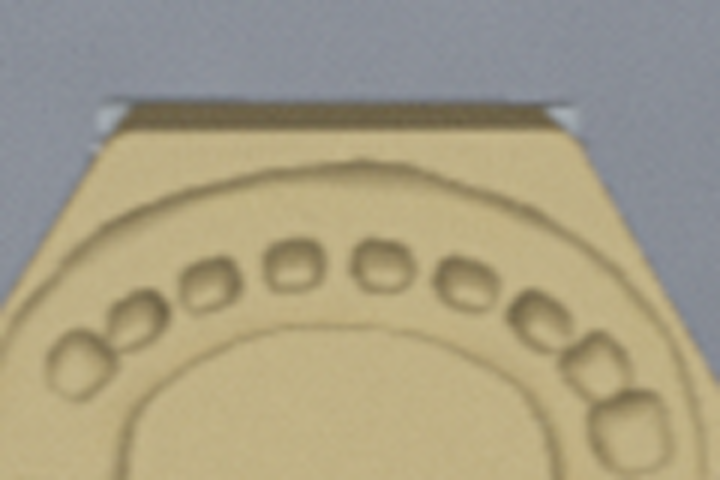

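View pics/w11z.png

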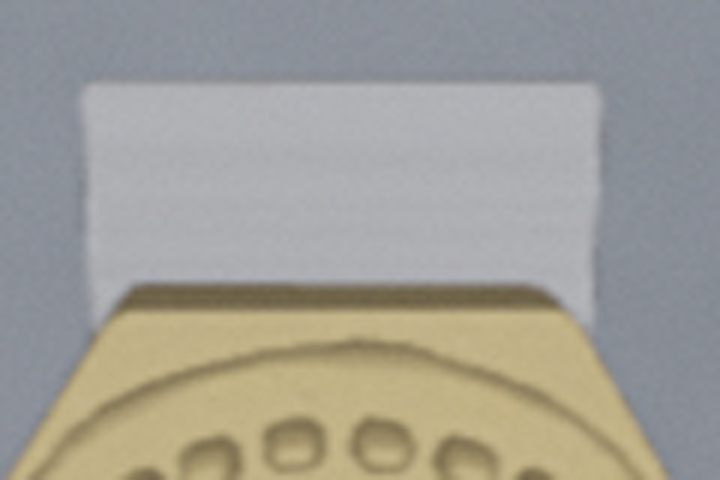

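>>> step_arm --pt "0.002 0 0 0 0 0 0.02" --pt "0.002 0 0 0 0 0 0.02" --pt "0.0015 0 0 0 0 0 0.02" --pt "0 0 0 0 0 0 0.02"

```text
clock: 11.82
ee_pos: [0.5175, 0.2475, 0.0488]
eef_rot: [3.142, -0.0, 1.209]
force: [0.0, 0.7, 0.6]
gripper_width: 0.0199
```

```bash
python3 m.py w13; python3 -c "
from h import *
save('top','t13'); crop('t13',125,150,305,265,4,'t13c')"
```

```text
stand [19.   1.5] z 0.0488 yaw-th -0.001 F [0.  0.7 0.6] q [0.24 0.36 1.74 0.   1.04 0.6 ] 11.8167
r,phi 71.05337646799063 -0.12656485207671256
```

View pics/w13b.png

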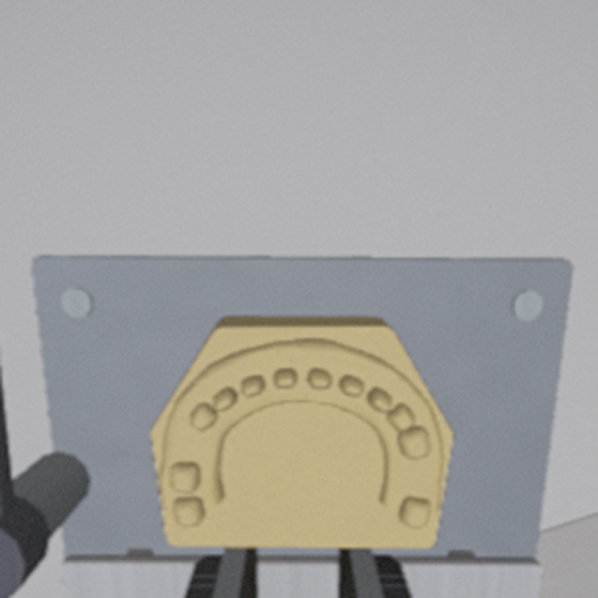

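>>> step_arm --pt "-0.003 0 0 0 0 0 0.02" --pt "-0.01 0 0 0 0 0 0.02" --pt "-0.02 0 0 0 0 0 0.02" --pt "0 0 -0.04 0 0 0 0.02" --pt "-0.01 0 -0.04 0 0 0 0.02" --pt "-0.02 0 -0.04 0 0 0 0.02" --pt "0 0 0 0 0 0 0.02" --pt "0 0 0 0 0 0 0.02"

```text
clock: 12.58
ee_pos: [0.4971, 0.1887, 0.1691]
eef_rot: [3.136, -0.003, 1.207]
force: [-0.1, 0.5, -1.3]
gripper_width: 0.02
```

```bash
python3 - <<'E'
from h import *
tcp(); save('wrist','w14'); crop('w14',130,50,390,310,2.3,'w14b')
save('side','s14'); crop('s14',165,135,315,275,5,'s14c')
E
```

```text
stand [-43.2  -0.2] z 0.1691 yaw-th -0.003 F [-0.1  0.5 -1.3] q [ 0.14  0.1   1.79 -0.    1.25  0.5 ] 12.5833
r,phi 101.3903654104472 -0.778411635231198
```

View pics/w14b.png

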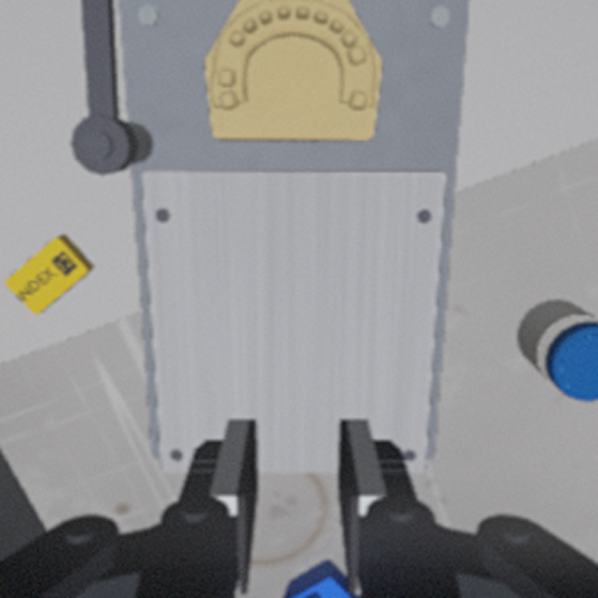

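View pics/s14c.png

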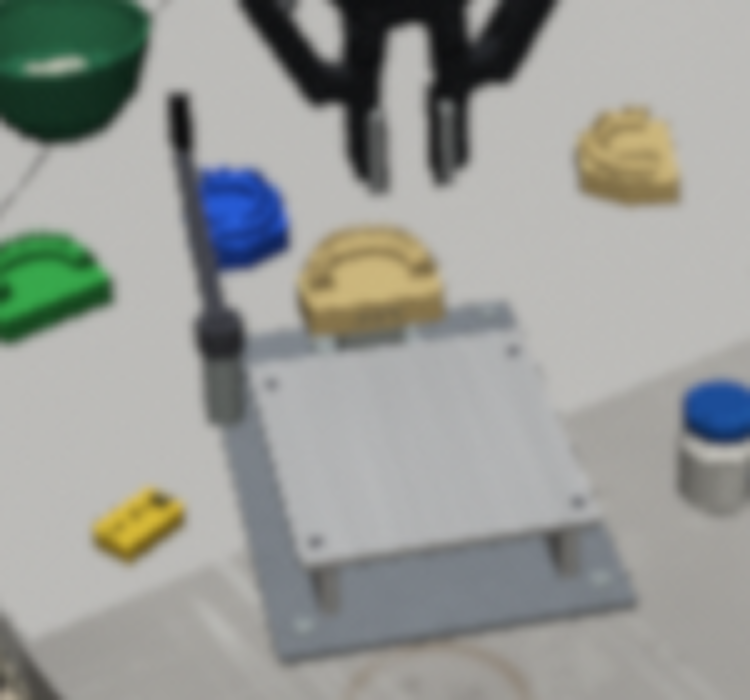

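>>> step_arm --pt "-0.03 0 -0.03 0 0 0 0.02" --pt "-0.03 0 -0.03 0 0 0 0.02" --pt "0 0 0 0 0 0 0.02" --pt "0 0 0 0 0 0 0.02" --pt "0 0 0 0 0 0 0.02"

```text
clock: 13.1
ee_pos: [0.4737, 0.1347, 0.223]
eef_rot: [-3.138, 0.001, 1.209]
force: [-0.3, 0.8, -0.7]
gripper_width: 0.0197
```

```bash
python3 - <<'E'
from h import *
tcp(); save('wrist','w15'); crop('w15',165,0,350,180,4,'w15b')
save('top','t15'); crop('t15',125,150,305,265,4,'t15c')
E
```

```text
stand [-102.     2.7] z 0.223 yaw-th -0.001 F [-0.3  0.8 -0.7] q [ 0.03 -0.05  1.83  0.    1.36  0.39] 13.1
r,phi 147.3268438166522 -1.0807235733234453
```

View pics/w15b.png

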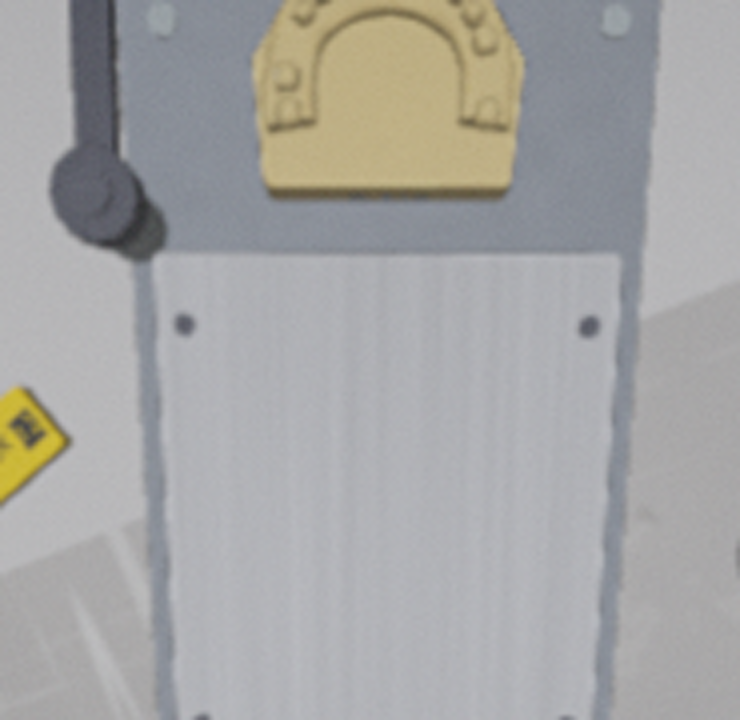

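View pics/t15c.png

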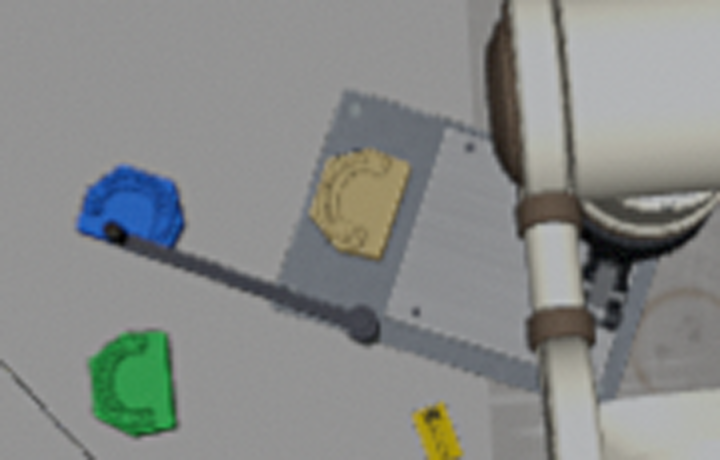

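```bash
python3 - <<'E'
from h import *
c=load('w15'); o=np.array([.5122,.2292]);th=1.21
R=np.array([[np.cos(th),-np.sin(th)],[np.sin(th),np.cos(th)]])
S=lambda uv,z:((onplane(c,cp(165,0,4,uv),z)[:,:2]-o)@R*1e3).round(1).tolist()
print('heel bottom',S([(270,198),(505,198)],.045),'heel top',S([(266,189),(508,189)],.061),'deck',S([(153,253),(622,253)],.045),'bar hinge',S([(95,193)],.075),'sides',S([(253,68),(524,70)],.061))
c=load('t15'); S=lambda uv,z:((onplane(c,cp(125,150,4,uv),z)[:,:2]-o)@R*1e3).round(1)
h=S([(362,324)],.075)[0];p=S([(115,231)],.089)[0]; print(h,p,'bar',np.arctan2(p[0]-h[0],-(p[1]-h[1])))
E
```

```text
heel bottom [[30.3, 30.8], [30.2, -29.9]] heel top [[29.4, 30.3], [29.3, -29.0]] deck [[17.4, 61.9], [17.1, -61.0]] bar hinge [[26.0, 69.1]] sides [[55.2, 32.6], [54.6, -31.9]]
[24.3 71.8] [180.3  64.5] bar 1.5240355667065881
```

```bash
python3 -c "
from rig import job,telemetry
print(job.close_job(), telemetry.sense()['clock'])"
```

```text
the job is handed in; nothing more can be done
the job is handed in; nothing more can be done
```

The cast now stands on the pillar, clear of the deck, with the stop bar open. I handed the job in after about 13 s of the 72 s allowed.

I pushed the bar open by its pin first. Then I pushed the cast along by the base of its heel, in a shallow S-curve to straighten and centre it, and backed away.

What the last pictures showed, taken with the robot clear of the stand:
- **Bar:** it was at about 1.52 rad.
- **Position on the pillar:** the heel was 12–13 mm past the deck edge (12 mm is ideal). That puts the cast within about 1 mm of the pillar's centre along its travel and 0.5 mm sideways.
- **Squareness:** the cast was square to the stand, within measuring error.
- **Forces:** the wrist readings I checked stayed below about 2 N.
- **Bystanders:** I never touched the jar, the carton or the look-alikes. The jar and carton looked unmoved in the pictures; I did not re-measure them.

The two ways of measuring the cast's position along its travel differed by about 1 mm, which is within the camera calibration. No check failed.

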